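Clamp the housing in the assembly fixture

TASK

One of the two clamping fixtures on the bench has a black moulded housing lying in its white nest. Clamp that housing: with the cam lever still up, push the clamp strap round with the outside of a finger until its cam stands over the middle of the housing, then push the cam lever down as far as it goes, so that it stays down and the cam holds the housing tight. Only push with the fingers, pick nothing up; leave the housing in its nest, the clamp of the empty fixture as it is and the other things on the bench where they are.

Things in the scene. Friction and masses are not known exactly. Their poses are not given: they have to be found in the camera images.
- fixture: the loaded fixture, fixed: aluminium base 190 x 110 x 12 mm, white nest 84 x 66 mm on it (floor 22 mm, stops 30 mm above the bench), behind the nest a steel column with the clamp. Origin: centre of the base's underside, on the bench; +x runs from nest to column (away from the robot within 0.4 rad), z up. Nest centre at (-45, 0), column axis at (60, 0) mm
- clamp_axis (a point): point on the column's upright axis, about which the strap swings level, carrying the cam lever with it; 67 mm above the bench, half-way through the strap's thickness. A nut stands on the strap there, its top 88 mm above the bench
- swing (a joint): swing of the strap, rad: 0 = straight over the nest (fixture's -x), cam over the nest's middle; positive = swung out towards the fixture's +y (clockwise from above; at 1.57 the strap points along +y). Range -0.6 to 1.9, starts at 0.9 to 1.6. No stop at 0: friction (0.2 N m, 2 to 5 N to push) holds the strap where it is left
- cam_pin (a point): middle of the level pin about which the cam lever turns, in the forked end of the strap, 105 mm from the column's axis, 68.5 mm above the bench. The strap: dark steel bar, underside 60 mm and top 74 mm above the bench, 24 mm wide from the column (round end of 16 mm radius) to 72 mm out, then a fork 32 mm wide to 124 mm out; it keeps its height
- cam_face: the grey eccentric cam (disc of 15 mm radius, 14 mm wide, its centre 8 mm off the pin) between the fork's tines, one piece with the lever. Origin on the pin. Lever up: its lowest point is about 3 to 4 mm clear of the housing's top; lever fully down: it presses on the housing, about 20 to 35 N
- cam (a joint): push of the cam lever, rad: 0 = raised, arm 1.15 rad above level; 1.15 = fully down, arm level (the stop). Starts at -0.1 to 0.1. The arm lies in the strap's upright plane and points outward, away from the column (strap over the nest: to the fixture's -x, towards the robot), and goes down on that side
- knob (a point): centre of the black ball, 25 mm across, at the end of the cam lever's 10 mm rod, 95 mm from the pin: about 155 mm above the bench when raised (144 mm from the column's axis), 68 mm when fully down (200 mm from the axis). The lever stays where it is left: friction 0.18 N m, 2 to 3 N at the ball square to the arm, a little more near the end
- housing: the black moulded housing in the nest, loose, 1 mm of play: skirt 60 x 44 x 10 mm, on it a flat-topped body 52 x 36 mm, 24 mm high in all. Origin: centre of its underside, on the nest's floor; its 60 mm side lies along the fixture's x
- housing_top (a point): centre of the housing's flat top, 46 mm above the bench, where the cam belongs
- spare: the empty fixture, the same in every size and with the same axes, nothing in its nest; leave it alone
- spare_cam_face: cam of the empty fixture's clamp, as cam_face; must stay where it is
- spare_knob (a point): ball of the empty fixture's cam lever, as knob; must stay where it is
- loose_housing: a second black moulded housing of the same shape (60 x 44 x 24 mm) lying free on the bench; origin at the centre of its underside; leave it alone
- screwdriver: screwdriver about 170 mm long lying on the bench; leave it alone
- brush: small brush about 170 mm long lying on the bench; leave it alone
- tape: empty roll of tape, a ring 90 mm across and 19 mm high lying flat; leave it alone
- bottle: white plastic bottle, 52 mm across and about 140 mm tall, standing on the bench; leave it alone
- gauge: steel step gauge 90 x 28 x 27 mm lying on the bench; leave it alone
- cup: small open white dish 90 x 70 x 32 mm with black clips in it; leave it alone

How it is judged (in metres and radians):
On the way, in this order (a step that is already met when the one before it is completed fails the run):
1. the strap stands over the middle of the housing while the cam lever is still up (value of joint swing between -0.1 and 0.1 rad and value of joint cam below 0.5 rad), for 0.2 s.
2. the cam lever is down and the cam presses on the housing (value of joint swing between -0.1 and 0.1 rad and value of joint cam above 1.07 rad and contact force between cam_face and housing above 4 N), for 0.2 s.
At the end, for the whole second after the job is handed in: The cam lever is down within 0.08 rad of its stop, the strap is within 0.10 rad of straight over the nest with the cam pin within 12 mm of the middle of the housing's top, the cam presses on the housing with more than 4 N, and the housing lies within 4 mm of where it lay in its nest, at rest (all of step 2 and horizontal distance between cam_pin and housing_top below 0.012 m and distance of housing from where it was at the start of the episode below 0.004 m and linear speed of housing below 0.02 m/s); the robot touches nothing.
It fails at once if the cam lever is pushed down while the strap is not over the housing (value of joint cam above 0.6 rad and (value of joint swing above 0.2 rad or value of joint swing below -0.2 rad)).
It fails at once if the housing is lifted or shoved out of its place in the nest (distance of housing from where it was at the start of the episode above 0.006 m).
It fails at once if the clamp of the empty fixture is moved (distance of any of spare_cam_face, spare_knob from where it was at the start of the episode above 0.02 m).
It fails at once if another thing on the bench is lifted or shifted (distance of any of loose_housing, screwdriver, brush, tape, bottle, gauge, cup from where it was at the start of the episode above 0.02 m).
It also fails if it takes over 53 s, if anything falls off the work surface, if the arm or the gripper's body presses on something with over 40 N, if the wrist force passes 120 N, or if a joint passes its speed limit or range.

ROBOT

A 6-joint arm with a two-finger parallel gripper is mounted at the origin on the work surface. World frame = base frame: x ahead of the robot, y to its left, z up, the work surface at z = 0. Lengths are in m, angles in degrees, forces in N, time in s.
With the tool pointing down it reaches from about 0.325 to 0.85 m from the base axis. Payload 15.5 kg.
Tool frame: the origin (TCP) lies at the very end of the fingers, on their centre line; the grasp point (between the pads) lies arm.grip_depth behind it (arm.grip_depth is the distance from the TCP to the grasp point, in m); z points along the fingers, y is the direction in which the jaws open and shut (so a half turn about z gives the same grasp; the last joint's range is limited). The gripper opens to 91 mm and grips with 3 to 60 N. Pads are 32 mm wide; open, the fingers measure 118 mm over their backs; the gripper's body (76 mm by 178 mm) begins 60 mm behind the grasp point.
Start: joints at [-73.081, 28.281, 77.091, -0, 74.628, -5.472], TCP at [0.238, -0.578, 0.214] pointing down, gripper open.
Joint ranges: [-166.48, 166.48], [-47.26, 123.95], [12.59, 153.08], [-70.14, 250.14], [6.76, 159.57], [-176.63, 176.63]. Speed limits (degrees/s): [108.29, 108.29, 147.25, 172.46, 172.46, 172.46].

INTERFACE

Orientations are given as a 3x3 rotation matrix whose columns are the frame's x, y, z axes.
In Python, from rig import arm gives the robot as it stands. Calls block until the motion is done:
- arm.move_to(position, orientation): joint-space move of the TCP to a pose.
- arm.move_l(position, orientation=None, feed=0.15): straight line of the TCP; orientation=None keeps the orientation; feed is the mean speed in m/s.
- arm.move_joints(angles): joint-space move.
- arm.grip(opening): finger opening in m; the grip force is fixed at half the most; returns when the fingers have stopped.
- arm.sleep(seconds).
- arm.solve_ik(position, orientation): joint angles nearest the present ones, or None.
- arm.snapshot(name): name is "scene" or "top" or "wrist"; returns the picture (420x560x3 uint8, red, green, blue); there is no depth.
- arm.get_calibration(name): a dict with "intrinsics" (3x3 intrinsics, pixels), "k1" (the pictures are not rectified: a ray, as slopes to the right and down, at radius r is drawn at 1 + k1 r^2 times it, then the intrinsics apply), "cam_to_world" (4x4, takes a point from camera to world coordinates). Camera axes: x right, y down, z forward; pixel columns grow to the right and rows downward; lengths in m; the calibration is good to about 2 mm. A picture is of the moment at which its call begins: read the wrist's pose just before it. get_calibration takes no time and is no camera call; for the wrist camera it gives the pose at the moment of the call.
A pose or a line that the arm cannot do raises arm.Unreachable and nothing moves.
- arm.sign_off(): hands the job in, once; it reports no verdict.
Readings, each from a call of its own:
- arm.current_t(): time.
- arm.current_joint_positions(): joint angles.
- arm.current_dq(): joint speeds.
- arm.current_tau(): joint torques, N m.
- arm.current_ee_pos(): TCP position.
- arm.current_tool_rot(): TCP orientation.
- arm.current_force(): force on the tool from outside, world axes, zero at the start.
- arm.current_torque(): the same for the moment, N m.
- arm.current_width(): finger opening in m.
Only numpy, scipy, OpenCV 4.12 (cv2) and the standard library are available. Lean on these libraries where they do the work, as an engineer would, in place of code of your own. Each camera call takes 0.05 s, during which the arm holds its last target.

## Working session

There is one attempt and no reset: what is moved stays moved. The work goes in short steps, each a Python script; the robot and the scene stay as the last script left them, time stands still between calls to the robot, and variables do not carry over. Pictures are saved under pics/ and viewed, and the job is handed in when it is done.

```bash
ls; mkdir -p pics; python3 - <<'E'
from rig import arm
import cv2,numpy as np
for n in ["scene","top"]:
    im=arm.snapshot(n); cv2.imwrite(f"pics/{n}0.png",im[:,:,::-1])
    c=arm.get_calibration(n); print(n,c)
print(arm.current_t(),arm.grip_depth,arm.current_force(),arm.current_tool_rot())
E
```

```text
pics
scene {'intrinsics': array([[461.91580228,   0.        , 279.86407686],
       [  0.        , 461.91580228, 204.35287104],
       [  0.        ,   0.        ,   1.        ]]), 'k1': -0.11417505313165648, 'cam_to_world': array([[-0.50759617,  0.72627759, -0.46353748,  1.16224485],
       [ 0.86156571,  0.42341727, -0.28003989,  0.37170015],
       [-0.00711692, -0.54151517, -0.84066085,  1.24956177],
       [ 0.        ,  0.        ,  0.        ,  1.        ]])}
top {'intrinsics': array([[462.51676206,   0.        , 280.73934195],
       [  0.        , 462.51676206, 206.81687617],
       [  0.        ,   0.        ,   1.        ]]), 'k1': 0.048140149829316, 'cam_to_world': array([[-1.55063852e-02, -9.97878110e-01,  6.32363065e-02,
         4.59366575e-01],
       [-9.99837638e-01,  1.60552603e-02,  8.18082540e-03,
        -1.00433822e-03],
       [-9.17874194e-03, -6.30991843e-02, -9.97965051e-01,
         1.49548642e+00],
       [ 0.00000000e+00,  0.00000000e+00,  0.00000000e+00,
         1.00000000e+00]])}
0.1 0.0188 [0.85745627 0.4760274  0.33679027] [[ 9.24591857e-01  3.80959056e-01 -3.10821483e-04]
 [ 3.80959171e-01 -9.24591317e-01  1.00371223e-03]
 [ 9.49904198e-05 -1.04643445e-03 -9.99999448e-01]]
```

View pics/scene0.png

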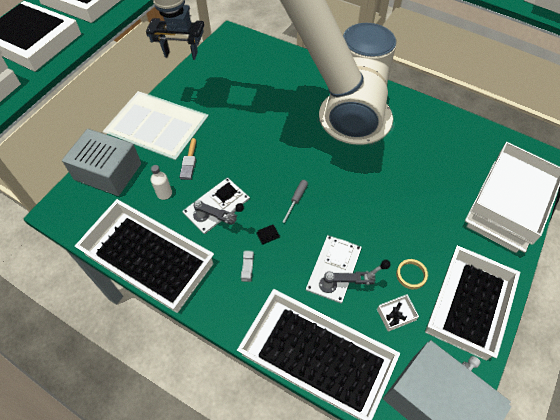

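View pics/top0.png

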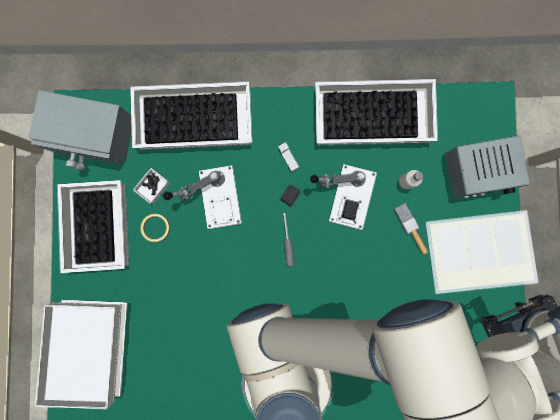

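The loaded fixture is the right one in the top view: housing at about (350,210), column at (359,178) and ball at (314,179). The empty one is at about (220,197). I'll zoom in on the loaded one.

```bash
python3 - <<'E'
import cv2
a=cv2.imread("pics/top0.png")[130:255,265:425]; cv2.imwrite("pics/top0c.png",cv2.resize(a,None,fx=4.7,fy=4.7,interpolation=cv2.INTER_CUBIC))
a=cv2.imread("pics/scene0.png")[160:250,170:290]; cv2.imwrite("pics/scene0c.png",cv2.resize(a,None,fx=6,fy=6,interpolation=cv2.INTER_CUBIC))
E
```

```text
(no output)
```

View pics/top0c.png

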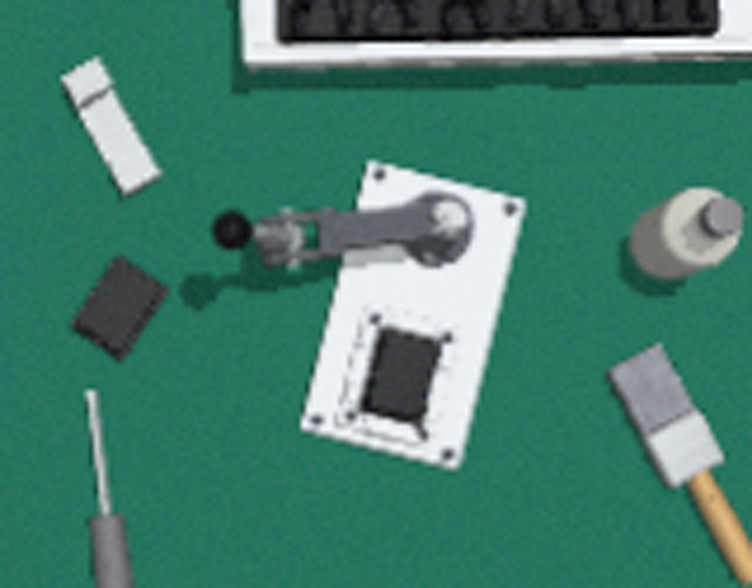

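View pics/scene0c.png

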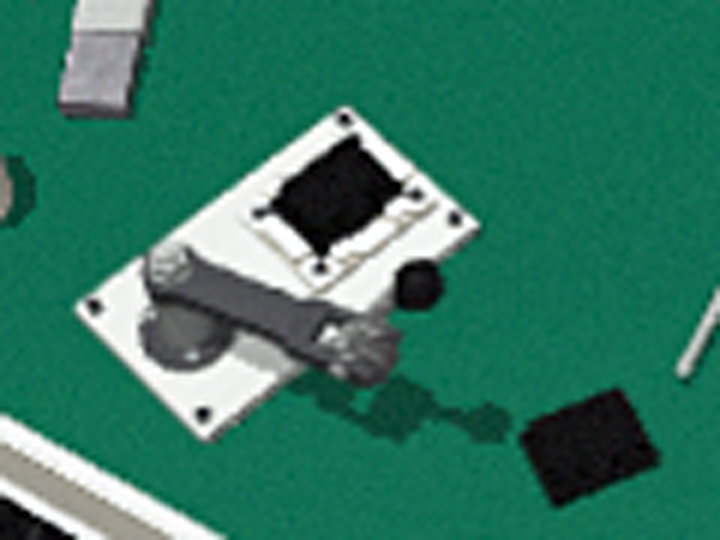

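```bash
cat > h.py <<'E'
import numpy as np
from scipy.optimize import least_squares
def proj(c,P):
    T=np.linalg.inv(np.array(c["cam_to_world"])); p=np.atleast_2d(P)@T[:3,:3].T+T[:3,3]
    s=p[:,:2]/p[:,2:]; s=s*(1+c["k1"]*(s**2).sum(1,keepdims=True)); K=c["intrinsics"]
    return s*[K[0,0],K[1,1]]+[K[0,2],K[1,2]]
def back(c,uv,z):
    g=least_squares(lambda q:(proj(c,[q[0],q[1],z])-uv).ravel(),[.5,0]); return g.x
def fx(pose,P):
    x,y,a=pose;P=np.atleast_2d(P); R=np.array([[np.cos(a),-np.sin(a),0],[np.sin(a),np.cos(a),0],[0,0,1]]); return P@R.T+[x,y,0]
E
python3 - <<'E'
from rig import arm
from h import *
ct,cs=arm.get_calibration("top"),arm.get_calibration("scene")
C=np.array([[.095,.055,.012],[.095,-.055,.012],[-.095,-.055,.012],[-.095,.055,.012]])
T=(np.array([[369,160],[526,200],[460,468],[302,428]])+.5)/4.7-.5+[265,130]
# scene: near robot corners: (345,106),(480,226) nest end ; column end (207,440),(76,306)
S=(np.array([[207,436],[76,306],[345,106],[480,226]])+.5)/6-.5+[170,160]
f=lambda q,w=(1,1):np.r_[w[0]*(proj(ct,fx(q,C))-T).ravel(),w[1]*(proj(cs,fx(q,C))-S).ravel()]
for w in [(1,0),(0,1),(1,1)]:
    r=least_squares(lambda q:f(q,w),[.6,-.15,-.2]);print(w,r.x,r.cost,np.round(f(r.x),1))
q=r.x
# ball, swing/cam fit
ball_t=(np.array([233,231])+.5)/4.7-.5+[265,130]; ball_s=(np.array([418,285])+.5)/6-.5+[170,160]
def ball(s,c):
    e=1.15-c; rr=.105+.095*np.cos(e); return fx(q,[.06-rr*np.cos(s),rr*np.sin(s),.0685+.095*np.sin(e)])
r=least_squares(lambda v:np.r_[(proj(ct,ball(*v))-ball_t).ravel(),(proj(cs,ball(*v))-ball_s).ravel()],[1.3,0]);print(r.x,r.fun,ball(*r.x))
print("axis",fx(q,[.06,0,.067]),"nest",fx(q,[-.045,0,.046]))
for n,uv,z in [("bottle",(720/4.7+265,215/4.7+130),.14),("loose",(120/4.7+265,305/4.7+130),.024),("nut",(453/4.7+265,215/4.7+130),.088)]: print(n,back(ct,np.array(uv),z))
np.save("pose.npy",np.r_[q,r.x])
E
```

```text
(1, 0) [ 0.58342929 -0.22043727 -0.26643019] 0.02698201712305033 [ 0.1  0.  -0.  -0.2 -0.1  0.1  0.   0.1 -1.3  0.7 -1.2  0.7 -0.8  0.
 -1.1 -0.3]
(0, 1) [ 0.58078506 -0.21809845 -0.27159776] 0.3621347699672223 [-0.5  0.8 -0.6  0.8 -1.   1.  -0.8  0.8 -0.3  0.3 -0.1  0.3  0.4 -0.2
  0.  -0.5]
(1, 1) [ 0.58209777 -0.21925034 -0.26866105] 1.6291840657201688 [-0.2  0.4 -0.3  0.3 -0.5  0.5 -0.4  0.4 -0.8  0.5 -0.6  0.5 -0.2 -0.1
 -0.5 -0.4]
[1.19438805 0.04649191] [-0.17813158  0.26521061 -0.31565926  0.11345702] [[ 0.62405177 -0.08823951  0.15331535]]
axis [[ 0.6399454  -0.23517678  0.067     ]] nest [[ 0.53871205 -0.20730551  0.046     ]]
bottle [ 0.62993597 -0.39374707]
loose [ 0.59023968 -0.02079209]
nut [ 0.63961088 -0.23706449]
```

```bash
cat >> h.py <<'E'
D=np.load("pose.npy"); q=D[:3]
def pose(s,r,off,z,sg=1):
    P=fx(q,[.06-r*np.cos(s)+off*np.sin(s), r*np.sin(s)+off*np.cos(s), z])[0]
    t=fx([0,0,q[2]],[np.sin(s),np.cos(s),0])[0]*sg; zz=np.array([0,0,-1.]); x=np.cross(t,zz)
    return P,np.c_[x,t,zz]
E
python3 - <<'E'
from rig import arm
from h import *
s0=D[3]
for sg in (1,-1):
    for a in [(s0,.078,.055,.21),(s0,.078,.03,.055),(.6,.078,.03,.055),(0,.078,.0295,.055),(0,.15,0,.2),(0,.2,0,.075)]:
        j=arm.solve_ik(*pose(*a,sg)); print(sg,a,pose(*a,sg)[0],None if j is None else np.round(j))
E
```

```text
1 (np.float64(1.1943880479425186), 0.078, 0.055, 0.21) [ 0.68623842 -0.15171448  0.21      ] [-17.  35.  65.  -0.  80. -24.]
1 (np.float64(1.1943880479425186), 0.078, 0.03, 0.055) [ 0.6613834  -0.15440295  0.055     ] [-18.  42.  77.  -0.  61. -24.]
1 (0.6, 0.078, 0.03, 0.055) [ 0.6124731  -0.15625104  0.055     ] [-20.  39.  85.  -0.  56. -60.]
1 (0, 0.078, 0.0295, 0.055) [ 0.57257399 -0.18603065  0.055     ] [-24.  37.  89.  -0.  53. -98.]
1 (0, 0.15, 0, 0.2) [ 0.49532633 -0.19536067  0.2       ] [ -28.   22.   91.   -0.   67. -103.]
1 (0, 0.2, 0, 0.075) [ 0.44711997 -0.18208863  0.075     ] [ -29.   29.  106.   -0.   46. -104.]
-1 (np.float64(1.1943880479425186), 0.078, 0.055, 0.21) [ 0.68623842 -0.15171448  0.21      ] [-17.  35.  65.  -0.  80. 156.]
-1 (np.float64(1.1943880479425186), 0.078, 0.03, 0.055) [ 0.6613834  -0.15440295  0.055     ] [-18.  42.  77.  -0.  61. 156.]
-1 (0.6, 0.078, 0.03, 0.055) [ 0.6124731  -0.15625104  0.055     ] [-20.  39.  85.  -0.  56. 120.]
-1 (0, 0.078, 0.0295, 0.055) [ 0.57257399 -0.18603065  0.055     ] [-24.  37.  89.  -0.  53.  82.]
-1 (0, 0.15, 0, 0.2) [ 0.49532633 -0.19536067  0.2       ] [-28.  22.  91.  -0.  67.  77.]
-1 (0, 0.2, 0, 0.075) [ 0.44711997 -0.18208863  0.075     ] [-29.  29. 106.  -0.  46.  76.]
```

```bash
python3 - <<'E'
from rig import arm
from h import *
import cv2
s0=D[3]
arm.grip(0.0)
p=pose(s0,.078,.058,.30); arm.move_to(np.array([.35,-.25,.32]),p[1])
arm.move_to(*p)
p=pose(s0,.078,.058,.21); arm.move_l(p[0],p[1])
im=arm.snapshot("wrist");cv2.imwrite("pics/w1.png",im[:,:,::-1])
im=arm.snapshot("scene");cv2.imwrite("pics/s1.png",cv2.resize(im[120:280,120:340,::-1],None,fx=3.5,fy=3.5))
print(arm.current_t(),arm.current_force(),arm.current_width(),arm.current_ee_pos(),p[0])
c=arm.get_calibration("wrist");print(proj(c,np.vstack([fx(q,[.06,0,.088]),fx(q,[-.045,0,.046])])))
E
```

```text
5.0083 [-0.08390532  0.55612959  0.4086389 ] 0.0005990040980481117 [ 0.68979128 -0.15172101  0.21153523] [ 0.68922102 -0.15139186  0.21      ]
[[221.93157499 285.37949437]
 [130.58767515 231.74226452]]
```

View pics/w1.png

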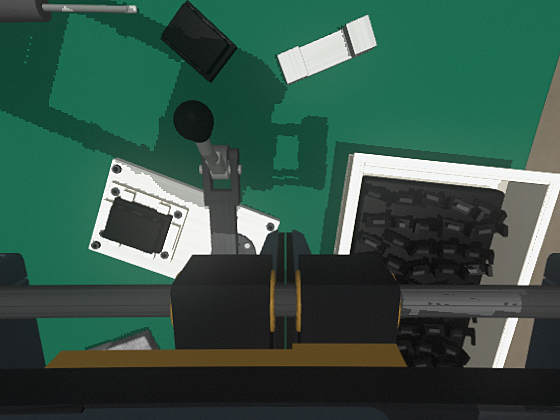

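View pics/s1.png

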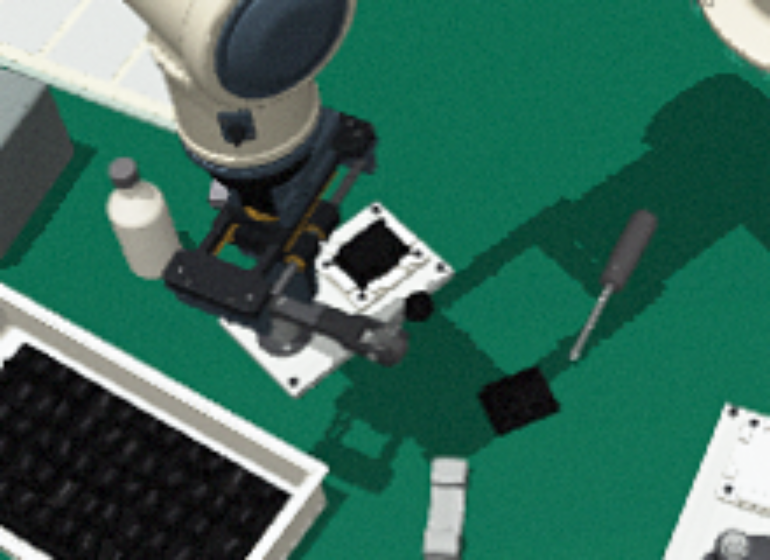

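```bash
python3 - <<'E'
from rig import arm
from h import *
c=arm.get_calibration("wrist");print(c["cam_to_world"][:3,3],c["intrinsics"][0,0])
C=fx(q,np.array([[-.095,.055,.012],[.095,.055,.012],[-.095,-.055,.012],[-.045,0,.046]]))
o=np.array([[115,159],[281,222],[89,250],[138,228]]); print(proj(c,C),o)
for uv,z in zip(o,[.012]*3+[.046]): print(back(c,uv,z))
print(C)
b=fx(q,[.06-.148*np.cos(D[3]),.148*np.sin(D[3]),.1533]);print(proj(c,b))
print(arm.current_ee_pos())
E
```

```text
[ 0.68151959 -0.07786574  0.38156805] 346.9012199593435
[[111.22410638 158.75808592]
 [279.55511103 221.80308832]
 [ 87.05436956 249.8297902 ]
 [130.58767515 231.74226452]] [[115 159]
 [281 222]
 [ 89 250]
 [138 228]]
[ 0.50899499 -0.14083161]
[ 0.68991325 -0.19149875]
[ 0.47804002 -0.24704887]
[ 0.5461103  -0.20252571]
[[ 0.50510493 -0.14100647  0.012     ]
 [ 0.6882891  -0.19144022  0.012     ]
 [ 0.47590645 -0.24706046  0.012     ]
 [ 0.53871205 -0.20730551  0.046     ]]
[[192.56287511 122.24371995]]
[ 0.68979128 -0.15172101  0.21153523]
```

```bash
python3 - <<'E'
from rig import arm
from h import *
import cv2
s0=D[3]
p=pose(s0,.078,.055,.056); arm.move_l(*p,feed=.12)
F0=np.array(arm.current_force()); print(F0,arm.current_ee_pos(),p[0])
for o in (.045,.038,.033,.0295):
    p=pose(s0,.078,o,.056); arm.move_l(*p,feed=.06); print(o,np.round(arm.current_force()-F0,1))
for s in (1.1,1.0,.8):
    p=pose(s,.078,.0295,.056); arm.move_l(*p,feed=.06); print(s,np.round(arm.current_force()-F0,1))
im=arm.snapshot("scene");cv2.imwrite("pics/s2.png",cv2.resize(im[120:280,120:340,::-1],None,fx=3.5,fy=3.5))
im=arm.snapshot("wrist");cv2.imwrite("pics/w2.png",im[:,:,::-1])
print(arm.current_t())
E
```

```text
[ 0.77435389  0.13826616 -0.30584481] [ 0.68672192 -0.15187197  0.0568126 ] [ 0.68623842 -0.15171448  0.056     ]
0.045 [0.2 0.  0.5]
0.038 [-0.5 -0.2  0. ]
0.033 [-0.4  0.6  1.1]
0.0295 [-1. -0. -0.]
1.1 [-1.2 -0.5  0.1]
1.0 [-1.7 -0.7  0.1]
0.8 [-0.4  0.3  0.4]
8.625
```

View pics/w2.png

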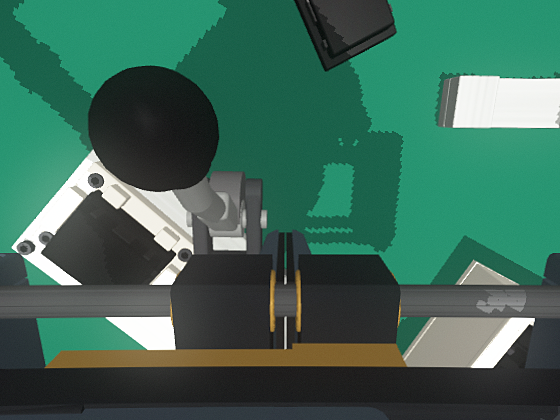

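View pics/s2.png

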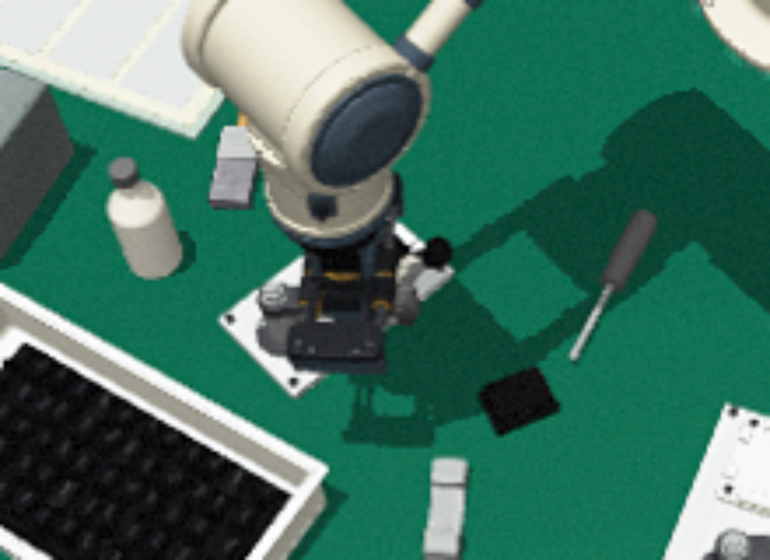

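The strap is moving with the finger: the ball is at about (153,128) in the wrist view, still raised. I'll carry on to just short of 0 and check.

```bash
python3 - <<'E'
from rig import arm
from h import *
import cv2
def ball(s,c=.046):
    e=1.15-c; rr=.105+.095*np.cos(e); return fx(q,[.06-rr*np.cos(s),rr*np.sin(s),.0685+.095*np.sin(e)])
c=arm.get_calibration("wrist")
for s in (.7,.8,.9): print(s,proj(c,ball(s)))
for s in (.6,.4,.2,.1,.04):
    p=pose(s,.078,.0295,.056); arm.move_l(*p,feed=.06); print(s,np.round(arm.current_force(),1))
im=arm.snapshot("wrist");cv2.imwrite("pics/w3.png",im[:,:,::-1])
c=arm.get_calibration("wrist")
for s in (-.1,0,.1): print(s,proj(c,ball(s)))
im=arm.snapshot("top");cv2.imwrite("pics/t3.png",cv2.resize(im[130:255,265:425,::-1],None,fx=4.7,fy=4.7,interpolation=cv2.INTER_CUBIC))
im=arm.snapshot("scene");cv2.imwrite("pics/s3.png",cv2.resize(im[160:250,170:290,::-1],None,fx=6,fy=6,interpolation=cv2.INTER_CUBIC))
c=arm.get_calibration("scene")
for s in (-.1,0,.1): print(s,(proj(c,ball(s))-[170,160]+.5)*6-.5)
print(arm.current_t())
E
```

```text
0.7 [[ 64.40752752 140.90237558]]
0.8 [[137.19979813 137.28318729]]
0.9 [[209.86938949 140.87422481]]
0.6 [ 0.3 -0.4 -0.1]
0.4 [ 0.   1.5 -0.8]
0.2 [ 0.3 -0.5  0.7]
0.1 [ 0.1 -0.1  1. ]
0.04 [-0.7 -0.   0.3]
-0.1 [[ 36.17168737 144.6004748 ]]
0 [[108.54651132 138.05859803]]
0.1 [[181.41133409 138.74953105]]
-0.1 [[355.04617917  -4.93993056]]
0 [[375.2304875   10.67854665]]
0.1 [[393.36858415  28.07758031]]
10.5917
```

View pics/w3.png

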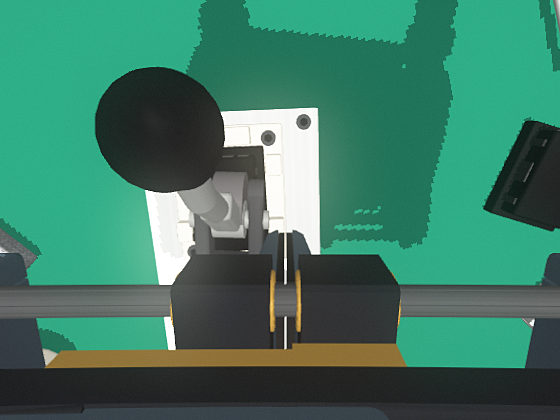

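View pics/s3.png

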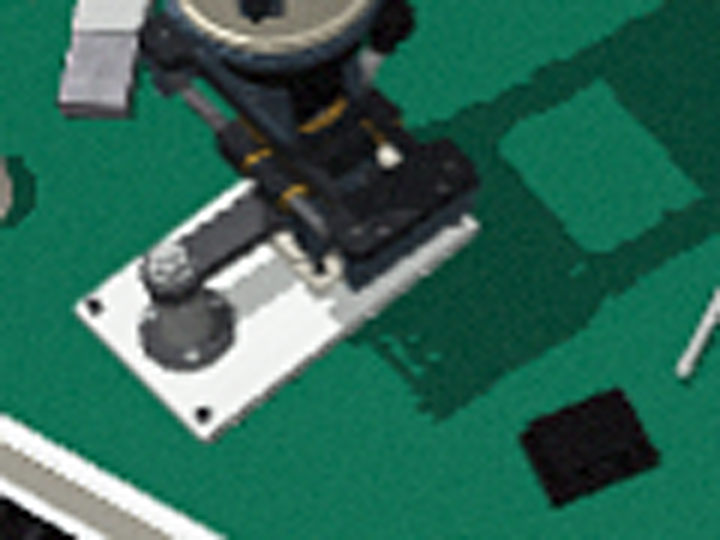

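```bash
python3 - <<'E'
from rig import arm
from h import *
import cv2
p=pose(-.012,.078,.0295,.056); arm.move_l(*p,feed=.04); print(np.round(arm.current_force(),1))
p=pose(0,.078,.06,.056); arm.move_l(*p,feed=.1)
p=pose(0,.078,.06,.25); arm.move_l(*p,feed=.25)
p=pose(0,.06,.15,.32); arm.move_to(*p)
im=arm.snapshot("wrist");cv2.imwrite("pics/w4.png",im[:,:,::-1])
im=arm.snapshot("top");cv2.imwrite("pics/t4.png",cv2.resize(im[130:255,265:425,::-1],None,fx=4.7,fy=4.7,interpolation=cv2.INTER_CUBIC))
im=arm.snapshot("scene");cv2.imwrite("pics/s4.png",cv2.resize(im[160:250,170:290,::-1],None,fx=6,fy=6,interpolation=cv2.INTER_CUBIC))
print(arm.current_t())
E
```

```text
[ 0.9 -1.1 -0.5]
12.925
```

View pics/s4.png

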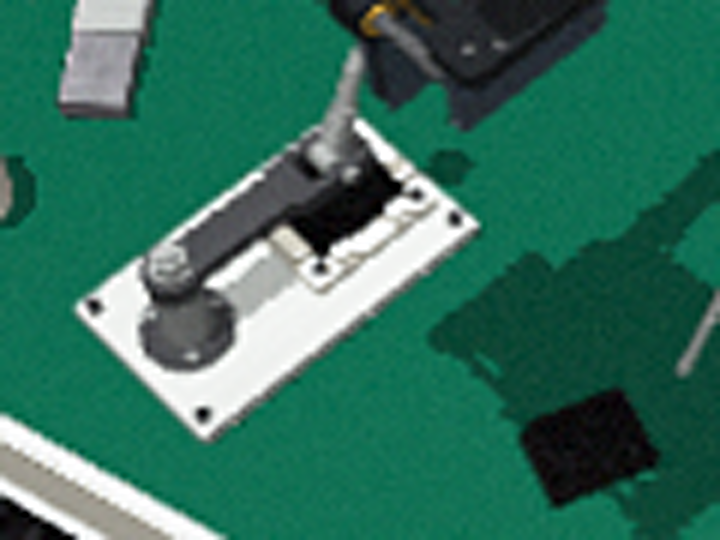

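View pics/t4.png

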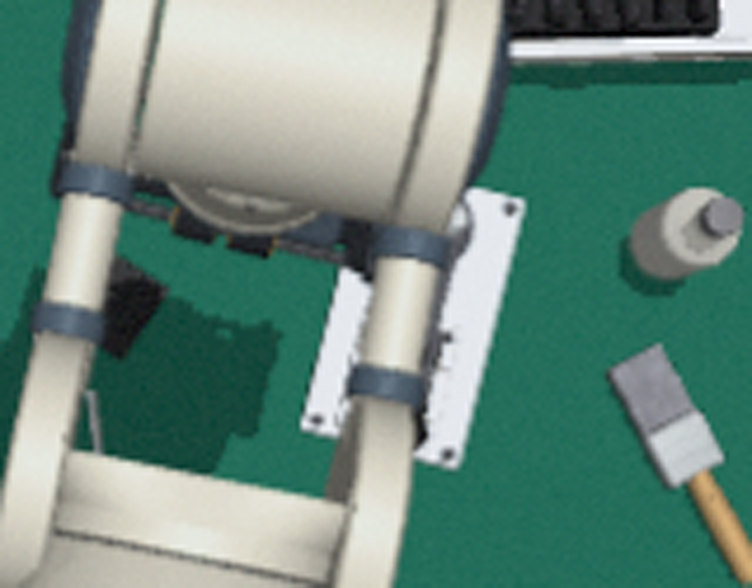

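View pics/w4.png

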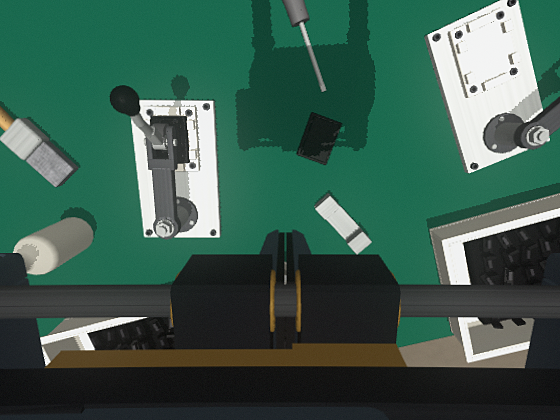

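```bash
python3 - <<'E'
from rig import arm
from h import *
c=arm.get_calibration("wrist")
C=np.array([[.095,.055,.012],[.095,-.055,.012],[-.095,-.055,.012],[-.095,.055,.012],[.06,0,.088]])
O=np.array([[220,237],[144,238],[137,101],[215,101],[166,227]])
r=least_squares(lambda v:(proj(c,fx(v,C))-O).ravel(),q);print(r.x,q,np.round(r.fun,1))
def ball(Q,s,cc):
    e=1.15-cc; rr=.105+.095*np.cos(e); return fx(Q,[.06-rr*np.cos(s),rr*np.sin(s),.0685+.095*np.sin(e)])
for Q in (r.x,q):
    v=least_squares(lambda v:(proj(c,ball(Q,*v))-[124.5,100]).ravel(),[0,0]);print(v.x)
cs=arm.get_calibration("scene")
# axis of strap top in scene: nut top(170,258); fork centre pin?
for s in(-.1,0,.1):
  print(s,[np.round((proj(cs,fx(q,[.06-R*np.cos(s),R*np.sin(s),z]))[0]-[170,160]+.5)*6-.5,0) for R,z in ((0,.088),(.105,.074),(.124,.074))])
E
```

```text
[ 0.58189166 -0.21460196 -0.29347439] [ 0.58209777 -0.21925034 -0.26866105] [ 1.8  1.   1.4 -1.5 -4.  -2.8  3.  -0.3 -1.6  3.9]
[-0.02774728  0.04597348]
[0.01451542 0.06374294]
-0.1 [array([166., 254.]), array([314., 139.]), array([339., 117.])]
0 [array([166., 254.]), array([327., 151.]), array([355., 130.])]
0.1 [array([166., 254.]), array([340., 163.]), array([370., 144.])]
```

Both fits put the swing within 0.03 rad of 0 with the lever up (cam about 0.05). Next I'll push the ball down along its arc, watching the force.

```bash
python3 - <<'E'
from rig import arm
from h import *
import cv2
p=pose(0,.149,0,.23); arm.move_to(*p)
F0=np.array(arm.current_force())
p=pose(0,.149,0,.172); arm.move_l(*p,feed=.12)
for cm in np.arange(0,1.151,.115):
    e=1.15-cm; p=pose(0,.105+.095*np.cos(e),0,.0685+.095*np.sin(e)+.0125); arm.move_l(*p,feed=.08)
    f=np.array(arm.current_force())-F0; print(round(cm,2),np.round(f,1),np.round(arm.current_ee_pos()-p[0],4))
    if abs(f[2])>40: break
z=.081
while abs(f[2])<40 and z>.072:
    z-=.001; p=pose(0,.2,0,z); arm.move_l(*p,feed=.03); arm.sleep(.1)
    f=np.array(arm.current_force())-F0; print(round(z,4),np.round(f,1),round(arm.current_ee_pos()[2],4))
im=arm.snapshot("scene");cv2.imwrite("pics/s5.png",cv2.resize(im[130:250,170:310,::-1],None,fx=5,fy=5,interpolation=cv2.INTER_CUBIC))
print(arm.current_t())
E
```

```text
0.0 [-0.9 -0.9 -1.2] [ 0.0005 -0.0002  0.0003]
0.12 [ 0.  -0.7 -0.6] [-0.0003  0.0001  0.0001]
0.23 [-0.7 -0.5 -0.4] [-0.0001  0.      0.0001]
0.34 [-0.9 -0.7 -1. ] [ 0.0001 -0.0001  0.    ]
0.46 [-0.7 -0.6 -0.6] [ 0.0003 -0.0001  0.    ]
0.58 [-1.1  0.2  0.1] [ 0.0003 -0.0001  0.0001]
0.69 [-0.9 -1.1 -0.3] [ 0.0001 -0.      0.    ]
0.8 [-0.5 -1.2 -0.3] [ 0.0001 -0.0001  0.0001]
0.92 [ 0.2 -1.  -1. ] [ 0.0002 -0.0001  0.0002]
1.04 [-0.6 -0.3 -0.5] [ 0.0001 -0.      0.0002]
1.15 [-0.6 -1.3 -0.4] [ 0.0006 -0.0003  0.0004]
0.08 [-1.3  0.2 10. ] 0.0807
0.079 [-4.2  1.3 24.6] 0.0802
0.078 [-7.7  2.9 38. ] 0.0798
0.077 [-10.4   3.1  54.3] 0.0793
18.9
```

View pics/s5.png

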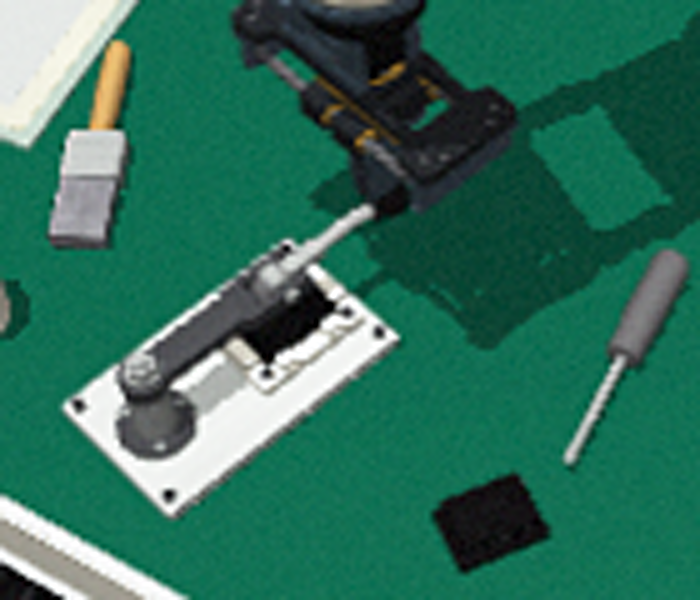

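The force climbed stiffly at z≈0.080, which is the stop. I'll retract and check.

```bash
python3 - <<'E'
from rig import arm
from h import *
import cv2
p=pose(0,.2,0,.15); arm.move_l(*p,feed=.15)
p=pose(0,.2,0,.28); arm.move_l(*p,feed=.25)
p=pose(0,.06,.15,.32); arm.move_to(*p)
im=arm.snapshot("wrist");cv2.imwrite("pics/w6.png",im[:,:,::-1])
cw=arm.get_calibration("wrist")
p=pose(0,.25,.35,.36); arm.move_to(*p); arm.sleep(.3)
im=arm.snapshot("scene");cv2.imwrite("pics/s6.png",cv2.resize(im[130:250,170:310,::-1],None,fx=5,fy=5,interpolation=cv2.INTER_CUBIC))
im=arm.snapshot("top");cv2.imwrite("pics/t6.png",cv2.resize(im[130:255,265:425,::-1],None,fx=4.7,fy=4.7,interpolation=cv2.INTER_CUBIC))
print(arm.current_t(),arm.current_force())
ct,cs=arm.get_calibration("top"),arm.get_calibration("scene")
for s in (-.05,0,.05):
  for cm in(1.05,1.15):
    e=1.15-cm; rr=.105+.095*np.cos(e); b=fx(q,[.06-rr*np.cos(s),rr*np.sin(s),.0685+.095*np.sin(e)])
    print(s,cm,"top",(proj(ct,b)-[265,130]+.5)*4.7-.5,"scene",(proj(cs,b)-[170,130]+.5)*5-.5,"wr",proj(cw,b))
E
```

```text
22.575 [-0.25937792 -1.12925404  0.19510497]
-0.05 1.05 top [[390.38804535 517.85664319]] scene [[374.26693345 178.33960736]] wr [[138.23336462  54.5834347 ]]
-0.05 1.15 top [[388.28309538 518.45281944]] scene [[375.83480109 186.92866534]] wr [[141.65833222  55.61213895]]
0 1.05 top [[375.33200459 514.35415896]] scene [[384.93973553 186.96766305]] wr [[147.47319851  54.40251291]]
0 1.15 top [[373.29231053 514.96527395]] scene [[386.47988505 195.55457258]] wr [[150.69982183  55.43268412]]
0.05 1.05 top [[360.47157535 510.10864804]] scene [[395.09007309 196.08322966]] wr [[156.75102317  54.71850621]]
0.05 1.15 top [[358.49627017 510.7378559 ]] scene [[396.60407111 204.6674381 ]] wr [[159.77791639  55.73937462]]
```

View pics/s6.png

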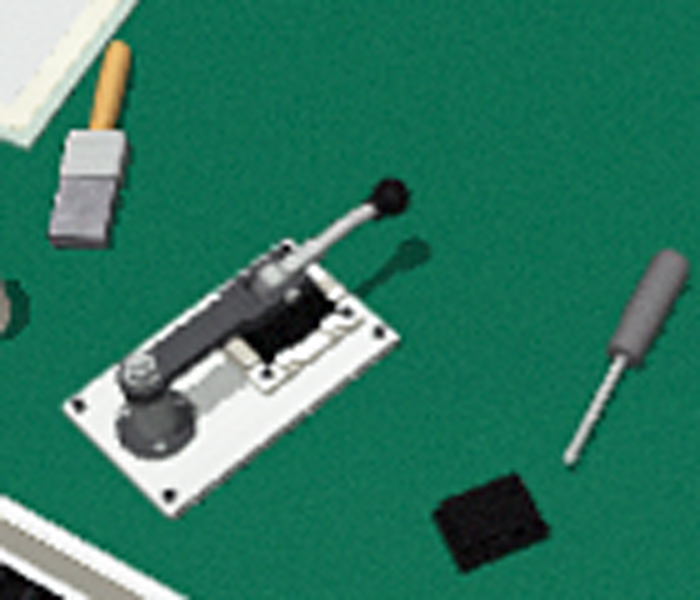

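View pics/t6.png

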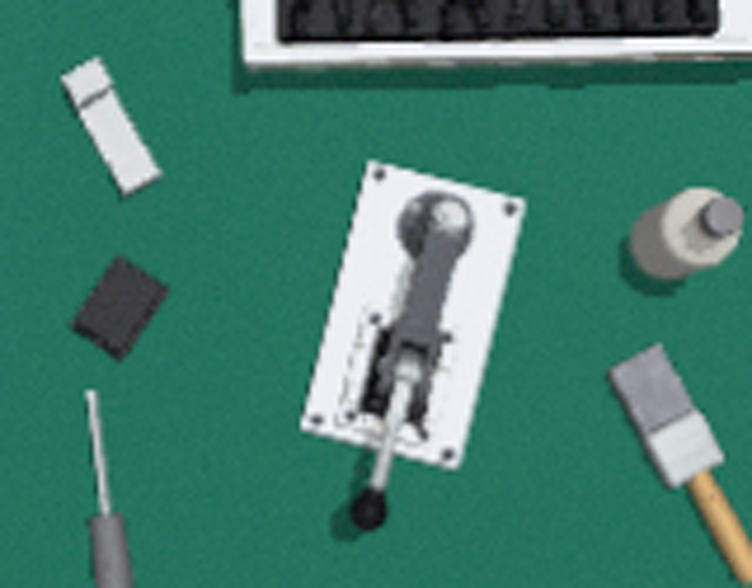

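View pics/w6.png

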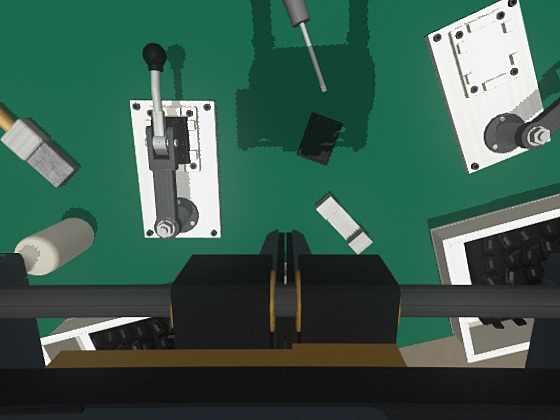

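Ball at (369,508) in the top crop and (389,197) in the scene crop. That matches swing ≈ 0.01–0.02 and cam ≈ 1.15, with the other things unmoved.

```bash
python3 -c "
from rig import arm
arm.sign_off(); print(arm.current_t())"
```

```text
the job is handed in; nothing more can be done
the job is handed in; nothing more can be done
```

I clamped the housing and handed the job in at about 22.6 s of the 53 s allowed; no verdict is reported. With the gripper closed, I pushed the strap round from about 1.19 rad with the outside of a finger. I then pressed the ball of the cam lever down along its arc until it hit the stop, at about 54 N on the wrist, and backed clear.

**Strap and lever:** before the lever push, two fits from one wrist picture gave a swing of -0.03 and +0.015 rad, with the lever up (cam about 0.05 rad). After I retracted, the ball's position in the scene and top pictures gave a swing of about 0.01 to 0.02 rad and the lever at its stop (about 1.15 rad), staying down.

**Surroundings:** the nearby things looked unmoved by eye, and the housing looked in place. The empty fixture's clamp was only partly in view in the last pictures. I took no position measurements of these.

**Not settled by the checks:**
- I could not measure the cam's force on the housing. I infer it from the lever staying at its stop.
- The wrist-only fit of the fixture's pose differed from the scene and top fit by about 5 mm and 0.025 rad. I used the scene and top fit.
- The force readings stayed near zero while the strap and lever were moving, below the 2 to 5 N stated. The pictures confirmed that both had moved.

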